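# Fit the support peg, draw out the door-support leg to its mark and clamp it, still holding

## Robot

A 7-joint arm with a two-finger parallel gripper is mounted at the origin on the work surface. World frame = base frame: x ahead of the robot, y to its left, z up, the work surface at z = 0. Lengths are in mm, angles in rad, forces in N, time in s.
With the tool pointing down it reaches from about 425 to 875 mm from the base axis. Payload 4.7 kg.
Tool frame: the origin (TCP) lies on the centre line of the jaws, within the pads' length; the fingertips stand 11 mm ahead of it and the grasp point (between the pads) lies 8 mm behind it; z points along the fingers, x is the direction in which the jaws open and shut, and the axes are right-handed (so a half turn about z gives the same grasp; the last joint's range is limited). The gripper opens to 87 mm and grips with 3 to 60 N. Pads are 19 mm wide; open, the fingers measure 117 mm over their backs; the gripper's body (75 mm by 190 mm) begins 51 mm behind the grasp point.
Start: joints at [1.139, 0.321, -0.07, 1.45, 0.023, 1.371, -0.057], TCP at [280.251, -586.502, 233.587] pointing down, gripper open.
Joint ranges: [-2.86, 2.86], [-0.3, 2.09], [-1.38, 1.24], [0.06, 2.45], [-1.56, 4.7], [0.09, 2.05], [-2.69, 2.69]. Speed limits (rad/s): [2.57, 2.57, 3.14, 3.14, 3.14, 3.14, 3.14].

## Interface

Orientations are given as a unit quaternion [w, x, y, z].
In Python, from station import bot, camera, close_job gives the robot as it stands.
- The arm moves only by the tool step_arm, never from a script. Its argument "rows" is one flat list of numbers, 5 for each row, row after row: the shift along the tool's x, y, z in m, then the turn about the tool's z in degrees, then the gripper's target within -1 to 1 (fully open at 1, half-way at 0, shut at -1). In form: [tx, ty, tz, spin, fingers, tx, ty, tz, spin, fingers, ...]. A call has exactly 5 rows; each row is the pose to reach, as a shift and turn from the pose commanded when the call began, along the tool's axes at that moment; what a row does not reach only later rows make up. A row lasts 1/12 s, in which the tool goes at most 41.7 mm and 7.16 degrees, less where a joint would pass 70% of its speed; a pose out of reach is approached as far as the arm can. A call with a gripper value outside its range is refused whole. The fingers move at their own pace and stop on an object; "newtons" is the grip in N (left out, the last holds). Time passes only in rows, so rows that repeat a pose let the fingers close, or fill a call up. It gives the time, the measured TCP pose, the force and the opening at its end, in the units of the state.
- bot.sense(): the state, without advancing time (a new reading comes with each control period).
- camera(name): name is "scene" or "side" or "wrist"; returns a dict with "color" (400x640x3 uint8, red, green, blue), "fx", "fy", "cx", "cy" (pixels), "world_to_cam" (4x4, takes a point from world to camera coordinates); the wrist camera has in their place "T_tool_cam" (4x4, takes a point from camera to tool coordinates, whose origin is the TCP and whose axes are the tool frame's). Camera axes: x right, y up, looking along -z (the intrinsics and any distortion apply to the point x, -y, -z); pixel columns grow to the right and rows downward; lengths in mm; the calibration is good to about 2 mm. A picture is of the moment at which its call begins: read the wrist's pose just before it. There is no depth.
- close_job(): hands the job in, once; it reports no verdict.
The state is a dict: "t": time; "joints": joint angles; "dq": joint speeds; "joint_efforts": joint torques, N m; "position": TCP position; "orientation": TCP orientation; "ft_force": force on the tool from outside, world axes, zero at the start; "wrist_torque": the same for the moment, N m; "grip_width": finger opening in mm.
Only numpy, scipy, OpenCV 4.12 (cv2) and the standard library are available. Lean on these libraries where they do the work, as an engineer would, in place of code of your own. Each camera call takes 0.05 s, during which the arm holds its last target.

## Task

Take the orange peg out of the parts tray and seat it fully, upright, in the blue socket at the end of the sliding leg, then let go of it. Then draw the spring-loaded leg out until its yellow pointer stands on the red mark, pause there with the clamp lever still open, and, holding the leg at the mark, squeeze the red cam lever fully shut against the collar. Finish while still holding the leg at the mark with the lever shut (do not let go); leave the other parts, tools and cans where they are.

Things in the scene. Friction and masses are not known exactly. Their poses are not given: they have to be found in the camera images.
- peg_center (a point): centre of the orange peg (half-way up), standing upright in one of the four compartments of the tray. 62 tall: black round shank 18 diameter, lowest 26; orange round head 30 diameter from 26 to 62 above its foot, top edge bevelled (22 diameter across the flat top). 35 g. Grip it by the head. z axis up along the peg.
- peg_foot (a point): centre of the orange peg's underside (31 below peg_center)
- tray: grey tray fixed to the bench, 170 x 170 x 28 high, walls 4, crossed by one divider each way into four compartments about 79 square, dividers no higher than the walls; inner floor 4 above the bench. Holds the orange peg, the blue peg, the white knob and the hinge cup, one per compartment, in any order. Origin: centre of the underside
- stand: grey base plate 130 (x) x 310 (y) x 12 high, fixed to the bench, with an end block at its -y end; carries a fixed rod along its y axis on which the leg slides towards +y. Origin: on the bench under the leg's centre line. All the points of leg, mark and socket share its axes: +y is the way the leg draws out, +x the side where the lever, pointer and scale are
- leg (a joint): how far the leg is drawn out (m), 0 fully in (start) to 0.09. A spring pulls it back in with about 2 N at 0 to 4 N at 0.09 and always returns it if it is not held; the shut lever does not lock it
- collar (a point): grip point of the leg, moves with it: 47 above the bench on the centre line of the black clamp collar (26 wide in x, 28 to 62 above the bench, from 44 behind this point in -y to 8 ahead). Fingers closing along x here press on the collar's -x side and, on the +x side, on the lever; with the lever shut the two are 33 wide together, centred 3.5 to the +x side of this point
- cross_bar (a point): middle of the rear (-y) face of the black cross-bar on the leg, 14 ahead (+y) of the collar point; bar 110 wide in x, 12 thick, 30 to 56 above the bench. Open fingers put down on either side of the collar just behind it can draw the leg out by pushing it to +y
- lever (a joint): angle of the cam lever (rad): 0 shut, flat against the collar; starts open at 0.28 to 0.38. Stiff: takes about 10 N at its tip to move and stays where it is left
- lever_tip (a point): outer face of the red lever at its free end. Lever 50 long, 7 thick, 26 high (32 to 58 above the bench), on a vertical pivot at the rear of the collar (43 in -y from collar point, 13 in +x); its free end points to +y and swings out to +x; open, it stands at most 40 from the leg's centre line
- pointer (a point): tip of the thin yellow pointer on the leg's +x side, 20 above the bench, moves with the leg over the white scale strip
- mark_line (a point): the red mark, a strip 4 wide (y) on the white scale beside the leg; its position along the scale differs each time. 40 to 80 from the pointer at the start. The leg is at length when the pointer's y and the mark's y in the stand's frame agree
- socket (a point): centre of the mouth of the round socket, 44 above the bench, in the blue block (44 x 44) at the +y end of the leg; moves with the leg. Hole 21 diameter, 30 deep, open below: the peg's shank goes in and its head rests on the block's top, so that seated peg_foot is 26 below this point
- blue_peg_center (a point): centre of the blue peg (same shape as the orange one, not wanted)
- door_knob: white round knob 32 diameter, 30 high, in the tray
- hinge_cup: steel hinge cup 40 diameter, 14 high, in the tray
- sanding_block: sanding block 70 x 100 x 27 high at the far side of the bench
- filler_jar: jar 80 diameter, 90 high, at the far side
- paint_can: can 90 diameter, 95 high, at the far side
- putty_knife: flat putty knife lying at the far side
There are look-alikes about, which are no part of the job. Of the things like the part that bears peg_center, leave any that is white; of the rest the larger one is meant.

How it is judged (in metres and radians):
On the way, in this order (a step that is already met when the one before it is completed fails the run):
1. the orange peg is seated in the leg's socket and let go (horizontal distance between peg_foot and socket below 0.005 m and z of peg_foot in the frame of socket below -0.021 m and angle between peg_foot's own z axis and vertical below 0.12 rad and contact force between the fingers and peg below 0.1 N), for 0.2 s.
2. the leg is drawn out and held with its pointer on the mark, the lever still open (y of pointer in the frame of mark_line between -0.004 and 0.004 m and contact force between the fingers and leg above 2 N and value of joint lever above 0.2 rad), for 0.2 s.
3. the lever is squeezed shut with the leg held at the mark (y of pointer in the frame of mark_line between -0.004 and 0.004 m and contact force between the fingers and leg above 2 N and value of joint lever below 0.09 rad), for 0.2 s.
At the end, for the whole second after the job is handed in: The orange peg is seated in the socket (foot within 5 mm of its axis and at least 21 mm below its mouth, within 0.12 rad of upright); the fingers hold the leg (over 2 N) at rest with the pointer within 4 mm of the red mark along the scale; the lever is shut to below 0.09 rad (all of step 3 and horizontal distance between peg_foot and socket below 0.005 m and z of peg_foot in the frame of socket below -0.021 m and angle between peg_foot's own z axis and vertical below 0.12 rad and velocity of joint leg between -0.01 and 0.01 m/s); the arm keeps its last pose, push and grip.
It fails at once if another part in the tray is knocked away (moved over 30 mm) (distance of any of blue_peg_center, door_knob, hinge_cup from where it was at the start of the episode above 0.03 m).
It fails at once if a tool, jar or can on the bench is knocked away (moved over 30 mm) (distance of any of sanding_block, filler_jar, paint_can, putty_knife from where it was at the start of the episode above 0.03 m).
It also fails if it takes over 48 s, if anything falls off the work surface, if the arm or the gripper's body presses on something with over 40 N, if the wrist force passes 120 N, or if a joint passes its speed limit or range.

## Working session

There is one attempt and no reset: what is moved stays moved. The work goes in short steps, Python scripts to look and compute and a tool call to move; the robot and the scene stay as the last step left them, time stands still between calls to the robot, and variables do not carry over. Pictures are saved under pics/ and viewed, and the job is handed in when it is done.

Besides the shell and the picture viewer there is one more tool, called after "Call:" by a JSON object that holds its "op" and its "data", one argument or row to a line. step_arm: Moves the arm, as the interface text tells. Its arguments: {"type":"object","properties":{"rows":{"type":"array","items":{"type":"number"}},"newtons":{"type":"number"}},"required":["rows"]}

```bash
ls; mkdir -p pics; python3 - <<'E'
from station import bot,camera
import cv2,numpy as np
s=bot.sense();print(s)
for n in ["scene","side","wrist"]:
    c=camera(n);cv2.imwrite(f"pics/{n}0.png",c["color"][:,:,::-1])
    print(n,{k:v for k,v in c.items() if k!="color"})
E
```

```text
pics
{'t': 0.0, 'joints': array([ 1.13909655,  0.32180826, -0.07009152,  1.45168246,  0.02261345,
        1.37080605, -0.05687574]), 'dq': array([ 1.10235823e-03,  6.70979934e-04, -3.82188303e-04,  1.94560200e-03,
        8.80157292e-05,  2.66671608e-04, -5.02429825e-04]), 'joint_efforts': array([-4.82697978e-04, -4.91293001e+01, -4.04104041e-01, -3.12528241e+01,
       -6.39620307e-02,  4.38182498e-02,  1.82940507e-04]), 'position': array([ 279.98892434, -586.0071802 ,  232.46738672]), 'orientation': array([-4.63506781e-04,  8.45942127e-01, -5.33273851e-01, -8.38956418e-04]), 'ft_force': array([-0.67515099,  0.39895753,  0.08036136]), 'wrist_torque': array([ 0.03824191, -0.02814726,  0.01616964]), 'grip_width': 87.11022602855488}
scene {'fx': 501.3971800285238, 'fy': 501.3971800285238, 'cx': 321.60681547261055, 'cy': 203.4854555727062, 'world_to_cam': array([[-2.95393201e-01,  9.55375280e-01, -9.65525656e-04,
         1.20927204e+02],
       [-7.76748853e-01, -2.39574909e-01,  5.82464661e-01,
         4.28860289e+02],
       [ 5.56241023e-01,  1.72806072e-01,  8.12855452e-01,
      
[... 335 characters left out ...]
-01, -4.04982076e-01,  8.60860401e-01,
        -2.36292636e+02],
       [-4.81122254e-01,  7.14309263e-01,  5.08216149e-01,
        -8.47037141e+02],
       [ 0.00000000e+00,  0.00000000e+00,  0.00000000e+00,
         1.00000000e+00]])}
wrist {'fx': 286.9165518894901, 'fy': 286.9165518894901, 'cx': 311.8070475988383, 'cy': 195.46973315669462, 'T_tool_cam': array([[ 9.99998582e-01,  1.38931183e-03, -9.51592211e-04,
         4.53862383e-01],
       [ 1.07255089e-03, -9.61123433e-01, -2.76116999e-01,
        -7.58843805e+01],
       [-1.29821019e-03,  2.76115586e-01, -9.61123560e-01,
        -1.51263419e+02],
       [ 0.00000000e+00,  0.00000000e+00,  0.00000000e+00,
         1.00000000e+00]])}
```

View pics/scene0.png

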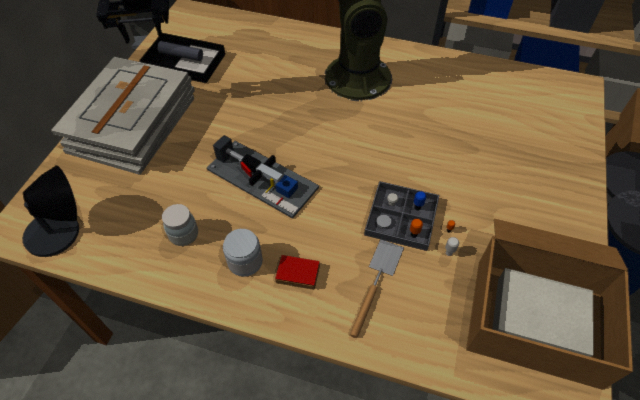

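View pics/side0.png

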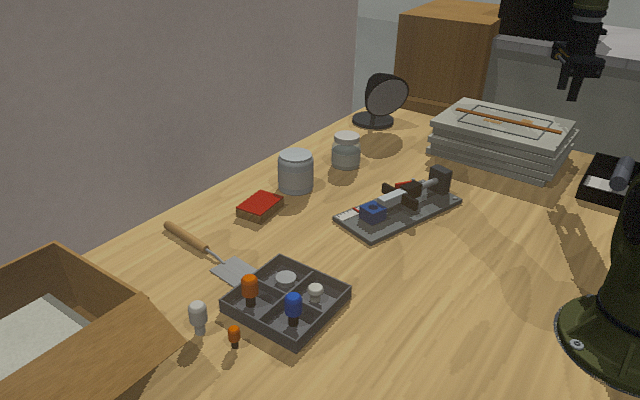

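View pics/wrist0.png

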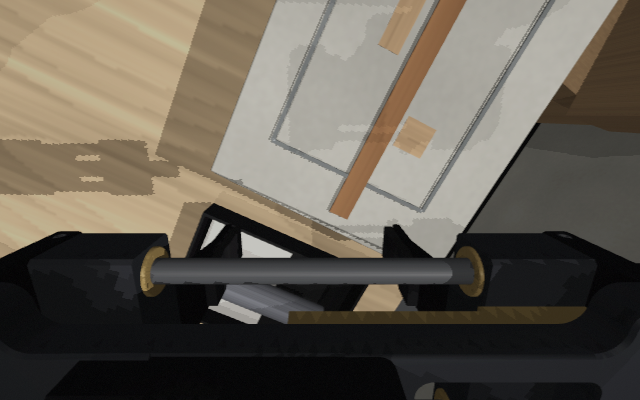

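The scene image has four things that could be taken for the target:
- Large orange peg in the tray, (417,227).
- Small orange peg outside the tray, (451,225).
- White peg outside the tray, (452,246).
- Blue peg in the tray, (420,200).

I choose the large orange one in the tray. The stand is around (265,177), with its blue socket block at about (287,184). I'll check both in close crops.

```bash
cat > h.py <<'E'
import numpy as np,cv2
from station import bot,camera
from scipy.spatial.transform import Rotation as R
def tool():
    s=bot.sense();q=s["orientation"];T=np.eye(4)
    T[:3,:3]=R.from_quat([q[1],q[2],q[3],q[0]]).as_matrix();T[:3,3]=s["position"];return T
class Cam:
    def __init__(s,n):
        T=tool();c=camera(n);s.c=c;s.im=c["color"]
        s.w2c=c["world_to_cam"] if n!="wrist" else np.linalg.inv(T@c["T_tool_cam"])
        s.c2w=np.linalg.inv(s.w2c)
    def ray(s,u,v):
        c=s.c;d=np.array([(u-c["cx"])/c["fx"],-(v-c["cy"])/c["fy"],-1.])
        return s.c2w[:3,3],s.c2w[:3,:3]@d
    def at(s,u,v,z):
        o,d=s.ray(u,v);return o+d*(z-o[2])/d[2]
    def px(s,p):
        q=s.w2c@np.append(p,1);c=s.c;return np.array([c["cx"]+c["fx"]*q[0]/-q[2],c["cy"]+c["fy"]*q[1]/q[2]])
def tri(rays):
    A=np.zeros((3,3));b=np.zeros(3)
    for o,d in rays:
        d=d/np.linalg.norm(d);P=np.eye(3)-np.outer(d,d);A+=P;b+=P@o
    p=np.linalg.solve(A,b);return p,[np.linalg.norm((np.eye(3)-np.outer(d,d)/(d@d))@(p-o)) for o,d in rays]
def blobs(im,lo,hi,amin=15,roi=None):
    hsv=cv2.cvtColor(np.ascontiguousarray(im),cv2.COLOR_RGB2HSV);m=cv2.inRange(hsv,lo,hi)
    if roi: 
        k=np.zeros_like(m);k[roi[1]:roi[3],roi[0]:roi[2]]=1;m=m*k
    n,l,st,ce=cv2.connectedComponentsWithStats(m)
    return [(st[i,4],st[i,:4].tolist(),ce[i].round(2).tolist()) for i in range(1,n) if st[i,4]>=amin],m
def crop(im,x0,y0,x1,y1,f,fn):
    cv2.imwrite(fn,cv2.resize(im[y0:y1,x0:x1,::-1],None,fx=f,fy=f,interpolation=cv2.INTER_CUBIC))
E
python3 - <<'E'
from h import *
a=Cam("scene");b=Cam("side")
crop(a.im,360,175,470,265,4,"pics/trA.png");crop(a.im,200,130,330,220,6,"pics/stA.png")
crop(b.im,325,155,470,250,5,"pics/stB.png")
for c in(a,b):
    print("or",blobs(c.im,(3,170,120),(14,255,255),15)[0]);print("bl",blobs(c.im,(105,120,50),(125,255,255),15)[0]);print("ye",blobs(c.im,(20,150,100),(32,255,255),4)[0])
    print("red",blobs(c.im,(0,150,80),(3,255,255),4)[0],blobs(c.im,(174,150,80),(180,255,255),4)[0])
E
```

```text
or [(np.int32(73), [411, 219, 11, 9], [416.16, 222.86]), (np.int32(37), [447, 220, 8, 6], [450.7, 222.65])]
bl [(np.int32(420), [483, 0, 30, 19], [497.77, 7.8]), (np.int32(241), [276, 175, 22, 22], [285.15, 185.06]), (np.int32(139), [414, 191, 12, 15], [419.21, 197.82])]
ye [(np.int32(4), [270, 178, 3, 2], [271.0, 178.75]), (np.int32(7), [266, 187, 5, 5], [267.86, 189.43])]
red [(np.int32(53), [241, 162, 10, 14], [245.34, 167.98]), (np.int32(8), [277, 198, 6, 6], [279.5, 200.12]), (np.int32(903), [276, 256, 43, 29], [297.61, 270.03])] []
or [(np.int32(18), [396, 181, 15, 3], [403.06, 182.17]), (np.int32(577), [237, 190, 43, 25], [258.71, 202.18]), (np.int32(72), [242, 275, 15, 11], [248.68, 281.56]), (np.int32(27), [228, 326, 12, 8], [234.07, 330.74])]
bl [(np.int32(97), [360, 201, 23, 13], [371.27, 207.09]), (np.int32(172), [285, 292, 16, 16], [292.5, 297.99])]
ye []
red [(np.int32(14), [254, 191, 8, 5], [257.43, 193.21]), (np.int32(6), [270, 194, 4, 4], [271.5, 195.5]), (np.int32(5), [269, 201, 5, 3], [271.0, 202.2]), (np.int32(4), [266, 202, 3, 3], [266.75, 203.0]), (np.int32(4), [262, 210, 3, 2], [263.25, 210.25])] []
```

View pics/trA.png

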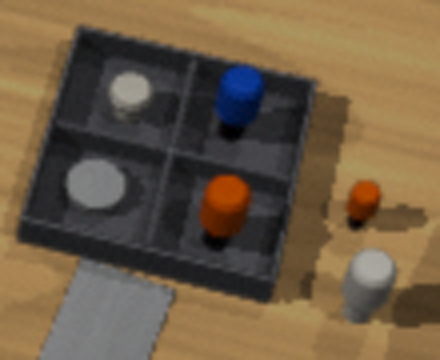

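View pics/stA.png

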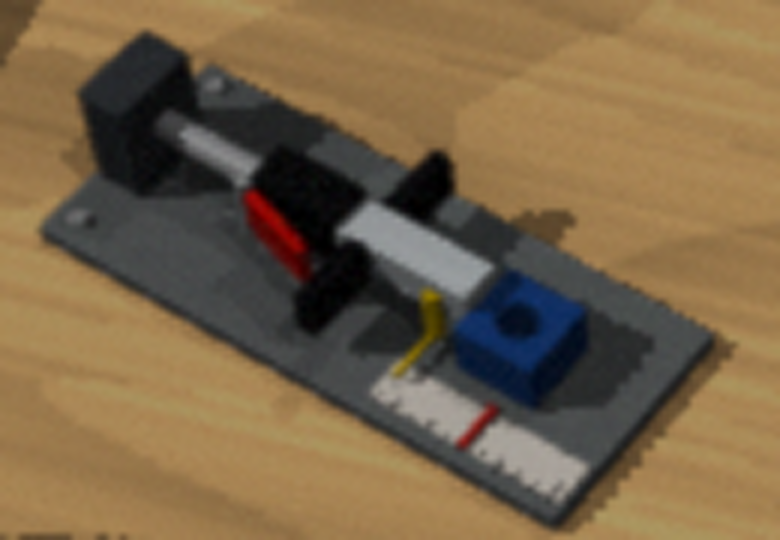

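View pics/stB.png

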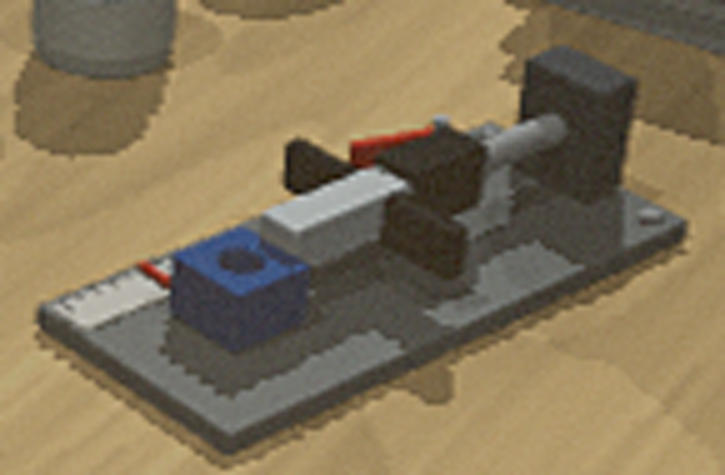

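The crops confirm it: the large orange peg stands in the near-right compartment at scene (416,226), with the smaller orange one outside the tray. The socket hole is at scene (286.5,183.3) and side (373.3,207.3). The red mark and pointer tip are visible beside it. Next come coarse positions and the stand axes.

```bash
python3 - <<'E'
from h import *
a=Cam("scene");b=Cam("side")
np.set_printoptions(precision=1,suppress=True)
h=lambda x,y:(200+x/6-.5+.08,130+y/6-.42); g=lambda x,y:(325+x/5-.4,155+y/5-.4)
print("socket",tri([a.ray(*h(520,320)),b.ray(*g(242,262))]),a.at(*h(520,320),44),b.at(*g(242,262),44))
# head-top of orange peg: crop ~ (228,185) ; head centre z=4+44=48
print("peg head z48", a.at(360+225/4,175+205/4,48), "tri")
bl,m=blobs(b.im,(3,150,80),(14,255,255),15,(200,260,300,310));print(bl)
bl,m2=blobs(a.im,(3,150,80),(14,255,255),15,(400,210,435,245));print(bl)
print([tuple(h(*p)) for p in[(42,232),(712,338),(556,522)]])
L,Rr,B=[a.at(*h(*p),12) for p in[(42,232),(712,338),(556,522)]]
print("corners",L,Rr,B,np.linalg.norm(B-L),np.linalg.norm(Rr-B))
R2=b.at(*g(38,310),12);L2=b.at(*g(228,440),12);E=b.at(*g(685,228),12)
print(R2,L2,E,np.linalg.norm(R2-L2),np.linalg.norm(E-L2))
y=(B-L)/np.linalg.norm(B-L);y2=(E-L2)/np.linalg.norm(E-L2)
print("yaxis",y,np.degrees(np.arctan2(y[1],y[0])),np.degrees(np.arctan2(-y2[1],-y2[0])))
print("mark",a.at(*h(478,426),13),"pointer",a.at(*h(398,374),20))
# tray corners top z=28
for p in[(78,28),(316,82),(272,280),(20,222)]: print("tray",a.at(360+p[0]/4,175+p[1]/4,28))
E
```

```text
socket (array([532.2, -63.7,  43.3]), [np.float64(0.9453679909849031), np.float64(0.9453679909848738)]) [531.8 -64.2  44. ] [531.8 -61.3  44. ]
peg head z48 [569.6 305.6  48. ] tri
[(np.int32(269), [241, 274, 17, 24], [249.36, 287.56])]
[(np.int32(126), [410, 219, 13, 14], [415.4, 224.68])]
[(206.58, 168.24666666666667), (318.24666666666667, 185.91333333333336), (292.24666666666667, 216.58)]
corners [ 526.1 -313.5   12. ] [492.3  15.7  12. ] [613.  -20.2  12. ] 305.91835851698517 125.90496554288592
[609.7 -15.6  12. ] [488.2  21.4  12. ] [ 399.9 -268.3   12. ] 127.0051621394366 302.9085626165878
yaxis [0.3 1.  0. ] 73.49835720646988 73.05125796775854
mark [573.7 -71.8  13. ] pointer [ 561.2 -115.3   20. ]
tray [440.2 179.4  28. ]
tray [438.  346.6  28. ]
tray [603.6 345.7  28. ]
tray [608.5 180.4  28. ]
```

Call:
{"op": "step_arm", "data": {
  "rows": [-0.024,-0.032,0,-6,1,-0.048,-0.064,0,-12,1,-0.072,-0.096,0,-18,1,-0.096,-0.128,0,-24,1,-0.12,-0.16,0,-30,1]
}}

```text
t: 0.77
position: [373.4, -407.5, 233.7]
orientation: [0.0, 0.956, -0.294, 0.0]
ft_force: [0.3, 0.3, 0.3]
grip_width: 87.2
```

```bash
cat > go.py <<'E'
import sys
from h import *
# usage: go.py x y z [yaw of tool x deg]  -> remaining shift in tool axes
np.set_printoptions(precision=4,suppress=True)
T=tool();p=np.array(list(map(float,sys.argv[1:4])))
d=T[:3,:3].T@(p-T[:3,3])/1000;yaw=np.degrees(np.arctan2(T[1,0],T[0,0]))
s=bot.sense()
print("t",s["t"],"tcp",T[:3,3].round(1),"yaw",yaw.round(2),"shift",d,"len",np.linalg.norm(d).round(4),"tilt",T[:3,2])
if len(sys.argv)>4: print("spin",(yaw-float(sys.argv[4])+180)%360-180)
E
python3 go.py 503 -160 150 -16.7
python3 - <<'E'
from h import *
a=Cam("scene");b=Cam("side")
print("peg head tri",tri([a.ray(415.4,224.7),b.ray(249.4,287.6)]))
E
```

```text
t 0.7667 tcp [ 373.4 -407.5  233.7] yaw -34.18 shift [-0.0319 -0.2776  0.0836] len 0.2916 tilt [ 0.0001 -0.0005 -1.    ]
spin -17.47782988120639
peg head tri (array([565.84273722, 305.27470418,  45.20400734]), [np.float64(3.2742693895743886), np.float64(3.274269389574631)])
```

Call:
{"op": "step_arm", "data": {
  "rows": [-0.004,-0.034,0.01,-3.5,1,-0.008,-0.068,0.02,-7,1,-0.012,-0.102,0.03,-10.5,1,-0.016,-0.136,0.04,-14,1,-0.02,-0.17,0.05,-17.5,1]
}}

```text
t: 1.28
position: [453.0, -256.9, 183.4]
orientation: [0.0, 0.989, -0.147, 0.0]
ft_force: [-0.2, -0.9, -0.4]
grip_width: 87.2
```

```bash
python3 go.py 503 -160 150 -16.7
```

```text
t 1.2833 tcp [ 453.  -256.9  183.4] yaw -16.87 shift [ 0.0197 -0.1073  0.0333] len 0.114 tilt [ 0.0005 -0.0008 -1.    ]
spin -0.16762300721521228
```

Call:
{"op": "step_arm", "data": {
  "rows": [0.007,-0.036,0.011,0,1,0.014,-0.072,0.022,0,1,0.02,-0.107,0.033,0,1,0.02,-0.107,0.033,0,1,0.02,-0.107,0.033,0,1]
}}

```text
t: 1.7
position: [503.4, -158.9, 150.0]
orientation: [-0.0, 0.989, -0.145, -0.001]
ft_force: [-0.1, -0.4, 0.3]
grip_width: 87.2
```

```bash
python3 - <<'E'
from h import *
c=Cam("wrist");cv2.imwrite("pics/w1.png",c.im[:,:,::-1]);np.save("w1cam.npy",c.w2c);print(tool())
for n,lo,hi in[("blue",(105,120,40),(125,255,255)),("yel",(20,140,90),(33,255,255)),("red",(0,150,70),(4,255,255))]: print(n,blobs(c.im,lo,hi,10)[0])
E
```

```text
[[ 9.56849643e-01 -2.90582899e-01 -5.82079305e-04  5.02914832e+02]
 [-2.90583108e-01 -9.56849706e-01 -3.11246149e-04 -1.61181792e+02]
 [-4.66519604e-04  4.66958181e-04 -9.99999782e-01  1.50363970e+02]
 [ 0.00000000e+00  0.00000000e+00  0.00000000e+00  1.00000000e+00]]
blue [(np.int32(2444), [288, 57, 53, 56], [313.82, 83.12])]
yel []
red [(np.int32(139), [349, 78, 28, 5], [362.4, 79.99]), (np.int32(374), [329, 197, 23, 52], [340.84, 223.08])]
```

View pics/w1.png

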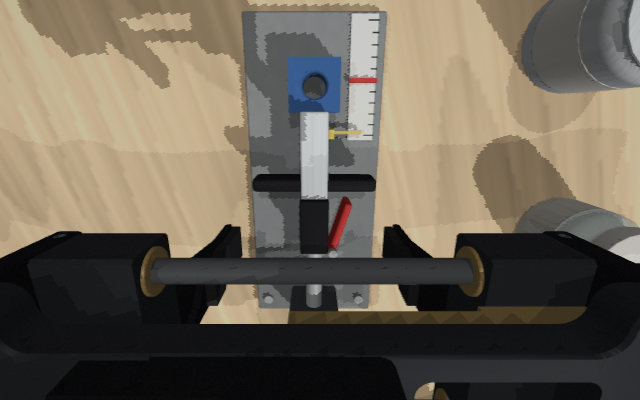

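The wrist view shows, by pixel:
- Socket hole at (314,87).
- Red mark at (362,80).
- Yellow pointer tip at (361,132).
- Bar's rear face at about row 190.
- Open lever from (331,248) to (347,198).

I'll take a finer crop to measure these.

```bash
python3 - <<'E'
import cv2
im=cv2.imread("pics/w1.png");cv2.imwrite("pics/w1c.png",cv2.resize(im[5:155,235:395],None,fx=4,fy=4,interpolation=cv2.INTER_CUBIC))
cv2.imwrite("pics/w1d.png",cv2.resize(im[150:260,240:390],None,fx=5,fy=5,interpolation=cv2.INTER_CUBIC))
E
```

```text
(no output)
```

View pics/w1c.png

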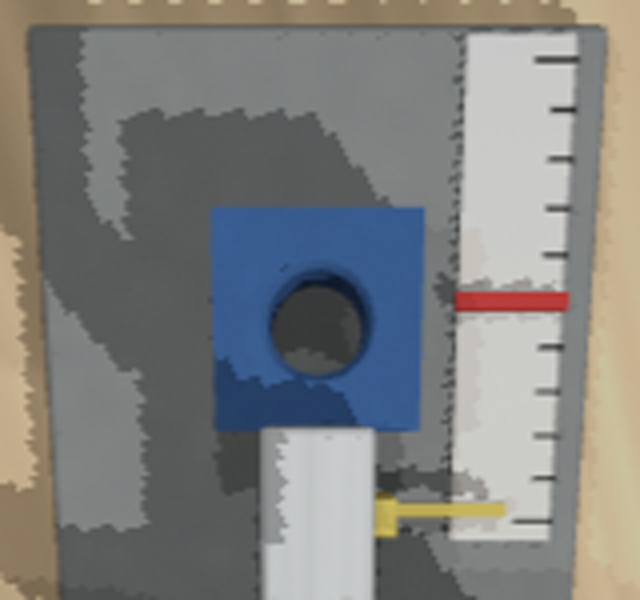

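View pics/w1d.png

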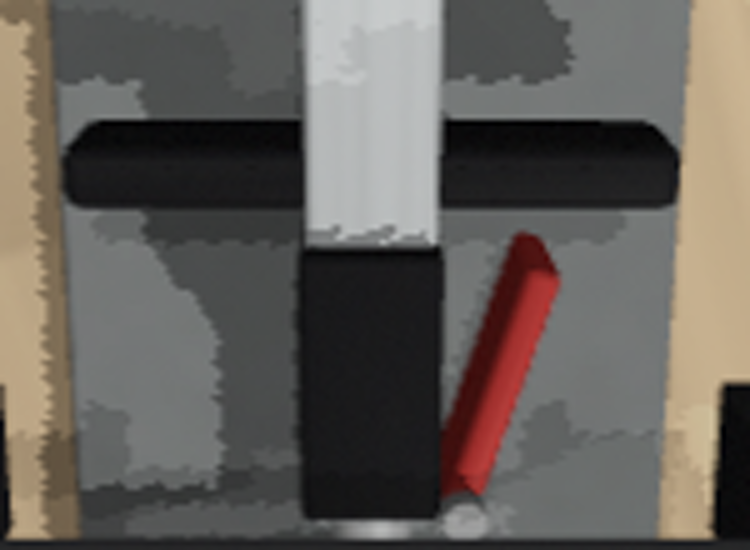

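```bash
cat > m1.py <<'E'
from h import *
np.set_printoptions(precision=2,suppress=True)
import station
c=Cam("wrist");c.w2c=np.load("w1cam.npy");c.c2w=np.linalg.inv(c.w2c)
A=lambda x,y,z:c.at(235+x/4-.375,5+y/4-.375,z)
D=lambda x,y,z:c.at(240+x/5-.4,150+y/5-.4,z)
tl,tr,bl,br=A(28,27,12),A(606,27,12),A(60,600,12),A(572,600,12)
print("plate widths",np.linalg.norm(tr-tl),np.linalg.norm(br-bl))
m1=(tl+tr)/2;m2=(bl+br)/2;y=(m1-m2);y/=np.linalg.norm(y)
print("y angles",[np.degrees(np.arctan2(v[1],v[0])) for v in (y,tl-bl,tr-br)])
# collar centre line z62
cf=(D(302,248,62)+D(442,248,62))/2;cr=(D(302,518,62)+D(438,518,62))/2
print("collar width",np.linalg.norm(D(302,248,62)-D(442,248,62)),"len",np.linalg.norm(cf-cr))
s=A(320,323,44);print("socket",s,"blk",(A(212,207,44)+A(424,207,44)+A(216,430,44)+A(420,430,44))/4,np.linalg.norm(A(212,207,44)-A(424,207,44)),"hole d",np.linalg.norm(A(268,323,44)-A(372,323,44)))
g=s-cr;print("y angle collar->socket",np.degrees(np.arctan2(g[1],g[0])))
th=np.radians(73.3)
import sys
if len(sys.argv)>1: th=np.radians(float(sys.argv[1]))
Y=np.array([np.cos(th),np.sin(th),0]);X=np.array([np.sin(th),-np.cos(th),0])
f=lambda p:np.array([X@(p-s),Y@(p-s),p[2]])
for n,p in dict(mark=(A(455,301,13)+A(568,301,13))/2,ptr=A(505,510,20),plateT=m1,plateB=m2,collarF=cf,collarR=cr,barrear=(D(75,208,56)+D(670,208,56))/2,barL=D(65,190,56),barR=D(680,190,56),levtip=D(560,272,58),levpiv=D(475,500,58)).items(): print(n,f(p),p)
E
python3 m1.py
```

```text
plate widths 127.98913177842292 129.00552231979344
y angles [np.float64(73.24759012577891), np.float64(73.01805052229051), np.float64(73.47720492720269)]
collar width 24.38879164052428 len 51.94538307992513
socket [534.26 -66.18  44.  ] blk [533.95 -65.74  44.  ] 43.403369534997125 hole d 21.849314742044907
y angle collar->socket 72.97196194009673
mark [45.11  7.47 13.  ] [579.61 -71.99  13.  ]
ptr [ 44.64 -39.98  20.  ] [ 565.52 -117.31   20.  ]
plateT [-0.51 64.2  12.  ] [552.22  -4.55  12.  ]
plateB [ -0.63 -62.63  12.  ] [ 515.66 -125.99   12.  ]
collarF [ -0.53 -94.47  62.  ] [ 506.6  -156.52   62.  ]
collarR [  -0.84 -146.42   62.  ] [ 491.38 -206.18   62.  ]
barrear [ -0.42 -88.88  56.  ] [ 508.32 -151.2    56.  ]
barL [-54.7  -85.55  56.  ] [ 457.28 -132.41   56.  ]
barR [ 53.86 -85.63  56.  ] [ 561.24 -163.68   56.  ]
levtip [  32.96 -100.16   58.  ] [ 537.04 -171.59   58.  ]
levpiv [  18.77 -144.79   58.  ] [ 510.63 -210.26   58.  ]
```

```bash
python3 go.py 560 280 150 -16.7
```

```text
t 1.8 tcp [ 502.7 -162.5  150.7] yaw -17.03 shift [-0.0748 -0.4399  0.0003] len 0.4462 tilt [-0.0002 -0.0009 -1.    ]
spin -0.3275514562978117
```

Call:
{"op": "step_arm", "data": {
  "rows": [-0.007,-0.041,0,0,0.4,-0.014,-0.082,0,0,0.4,-0.021,-0.122,0,0,0.4,-0.028,-0.163,0,0,0.4,-0.035,-0.204,0,0,0.4]
}}

```text
t: 2.22
position: [529.5, 43.2, 151.3]
orientation: [0.001, 0.989, -0.15, 0.001]
ft_force: [1.6, -0.8, -0.2]
grip_width: 63.8
```

Call:
{"op": "step_arm", "data": {
  "rows": [-0.007,-0.041,0,0,0.4,-0.014,-0.082,0,0,0.4,-0.021,-0.122,0,0,0.4,-0.028,-0.163,0,0,0.4,-0.035,-0.204,0,0,0.4]
}}

```text
t: 2.63
position: [556.5, 248.6, 150.9]
orientation: [0.001, 0.989, -0.15, 0.001]
ft_force: [1.1, 0.1, 0.4]
grip_width: 61.0
```

```bash
python3 go.py 560 280 150 -16.7
```

```text
t 2.6333 tcp [556.5 248.6 150.9] yaw -17.23 shift [-0.006  -0.031   0.0009] len 0.0316 tilt [ 0.0015 -0.0014 -1.    ]
spin -0.5275561007967724
```

Call:
{"op": "step_arm", "data": {
  "rows": [-0.003,-0.015,0,0,0.4,-0.005,-0.03,0,0,0.4,-0.005,-0.03,0,0,0.4,-0.005,-0.03,0,0,0.4,-0.005,-0.03,0,0,0.4]
}}

```text
t: 3.05
position: [559.9, 276.8, 150.4]
orientation: [0.001, 0.989, -0.149, 0.0]
ft_force: [-0.2, 0.3, -1.1]
grip_width: 61.0
```

```bash
python3 - <<'E'
from h import *
np.set_printoptions(precision=2,suppress=True)
c=Cam("wrist");cv2.imwrite("pics/w2.png",c.im[:,:,::-1]);np.save("w2cam.npy",c.w2c);print(tool()[:3,3])
bl=blobs(c.im,(3,150,60),(14,255,255),30)[0];print(bl)
for a,bb,ce in bl: print(c.at(*ce,66), c.at(bb[0]+bb[2]/2-.5,bb[1]+bb[3]/2-.5,58))
print(c.c2w[:3,3])
E
```

```text
[559.88 276.74 150.44]
[(np.int32(481), [225, 73, 26, 24], [237.52, 84.72]), (np.int32(972), [297, 149, 34, 37], [313.28, 167.42])]
[534.45 385.22  66.  ] [532.86 386.61  58.  ]
[571.11 306.49  66.  ] [571.   305.34  58.  ]
[582.71 348.98 301.53]
```

View pics/w2.png

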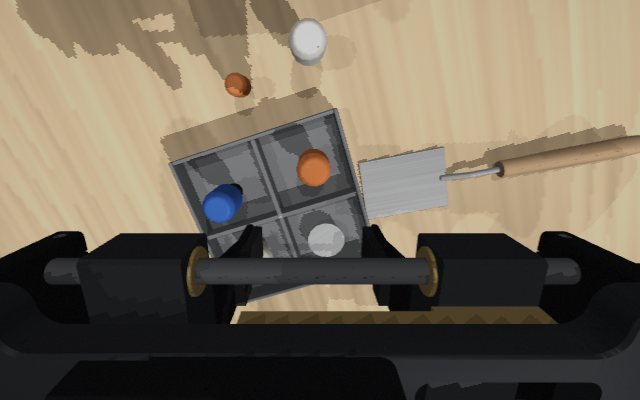

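```bash
python3 - <<'E'
from h import *
np.set_printoptions(precision=2,suppress=True)
c=Cam("scene");d=Cam("wrist");print(tool()[:3,3]);bl=blobs(d.im,(3,150,60),(14,255,255),300)[0];print(bl)
b=bl[-1][1];p=d.at(b[0]+b[2]/2-.5,b[1]+b[3]/2-.5,53);print("peg",p)
s=Cam("side");print(s.px([p[0],p[1],48]),c.px([p[0],p[1],48]))
for cc,roi in((c,(400,210,435,245)),(s,(200,260,300,310))): print(blobs(cc.im,(3,120,60),(14,255,255),15,roi)[0])
E
python3 go.py 571 305 75 -17.2
```

```text
[559.66 277.32 150.6 ]
[(np.int32(480), [226, 73, 25, 24], [237.74, 84.84]), (np.int32(974), [297, 149, 34, 37], [313.5, 167.52])]
peg [570.62 304.61  53.  ]
[249.21 284.18] [415.81 226.47]
[(np.int32(162), [410, 218, 13, 16], [415.79, 225.64])]
[(np.int32(294), [241, 274, 18, 25], [249.3, 287.51])]
t 3.25 tcp [559.5 277.7 150.6] yaw -17.1 shift [ 0.0029 -0.0295  0.0756] len 0.0812 tilt [ 0.0004 -0.001  -1.    ]
spin 0.09733768098942619
```

Call:
{"op": "step_arm", "data": {
  "rows": [0.002,-0.015,0.03,0,0.4,0.003,-0.028,0.06,0,0.4,0.003,-0.028,0.085,0,0.4,0.003,-0.028,0.1,0,0.4,0.003,-0.028,0.107,0,0.4],
  "newtons": 15
}}

```text
t: 3.67
position: [568.7, 303.7, 40.8]
orientation: [0.002, 0.989, -0.148, -0.002]
ft_force: [-0.7, -1.2, -1.5]
grip_width: 60.8
```

```bash
python3 go.py 570.8 304.8 43 -17.2; python3 - <<'E'
from h import *
c=Cam("side");crop(c.im,200,200,340,340,4,"pics/s3.png")
E
python3 go.py 570.8 304.8 43 -17.2
```

```text
t 3.6667 tcp [568.7 303.7  40.8] yaw -16.99 shift [ 0.0017 -0.0017 -0.0022] len 0.0033 tilt [-0.0036 -0.0025 -1.    ]
spin 0.2065383120682327
t 3.7167 tcp [568.8 303.7  40.8] yaw -17.01 shift [ 0.0015 -0.0016 -0.0022] len 0.0031 tilt [-0.0035 -0.0023 -1.    ]
spin 0.1923100095350776
```

View pics/s3.png

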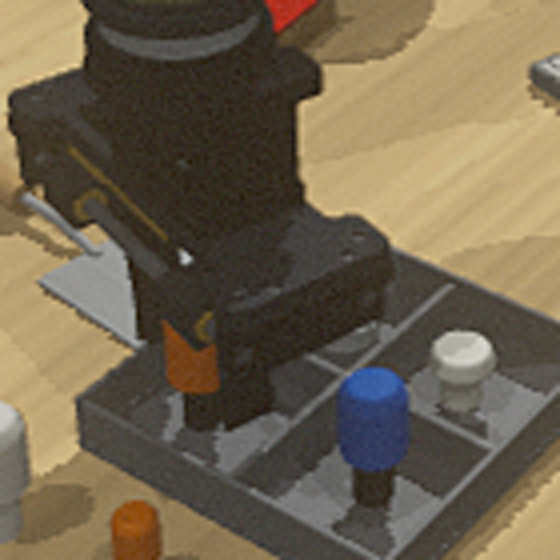

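The side crop shows the orange head at (190,355) between the fingers. I'll close with a small correction.

Call:
{"op": "step_arm", "data": {
  "rows": [0.001,-0.001,-0.002,0,0.4,0.001,-0.001,-0.002,0,-0.6,0.001,-0.001,-0.002,0,-0.6,0.001,-0.001,-0.002,0,-0.6,0.001,-0.001,-0.002,0,-0.6],
  "newtons": 15
}}

```text
t: 4.13
position: [571.8, 306.3, 46.7]
orientation: [-0.0, 0.989, -0.148, 0.001]
ft_force: [-0.4, 0.4, -0.5]
grip_width: 42.0
```

```bash
python3 go.py 570.8 304.8 43 -17.2
```

```text
t 4.1333 tcp [571.8 306.3  46.7] yaw -16.97 shift [-0.0005  0.0018  0.0037] len 0.0041 tilt [ 0.0017  0.0005 -1.    ]
spin 0.23125396321088942
```

Call:
{"op": "step_arm", "data": {
  "rows": [0,0.001,0.002,0,-0.6,0,0.001,0.002,0,-0.6,0,0.001,0.002,0,-0.6,0,0.001,0.002,0,-0.6,0,0.001,0.002,0,-0.6],
  "newtons": 15
}}

```text
t: 4.55
position: [570.9, 305.1, 43.5]
orientation: [0.0, 0.989, -0.147, 0.0]
ft_force: [1.0, -1.0, -1.0]
grip_width: 29.6
```

```bash
python3 go.py 570.8 304.8 43 -17.2
```

```text
t 4.55 tcp [570.9 305.1  43.5] yaw -16.96 shift [-0.      0.0003  0.0005] len 0.0005 tilt [-0.     -0.0004 -1.    ]
spin 0.24233039158292513
```

Call:
{"op": "step_arm", "data": {
  "rows": [0,0,-0.02,0,-0.6,0,0,-0.045,0,-0.6,0,0,-0.075,0,-0.6,0,0,-0.085,0,-0.6,0,0,-0.085,0,-0.6]
}}

```text
t: 4.97
position: [572.5, 306.7, 131.9]
orientation: [-0.002, 0.989, -0.147, 0.002]
ft_force: [0.4, 0.6, -0.0]
grip_width: 29.6
```

```bash
python3 go.py 534 -66 125 -16.8;python3 - <<'E'
from h import *
c=Cam("wrist");cv2.imwrite("pics/w4.png",c.im[:,:,::-1])
E
```

```text
t 4.9667 tcp [572.5 306.7 131.9] yaw -16.95 shift [0.0718 0.3678 0.0057] len 0.3747 tilt [ 0.0054  0.0027 -1.    ]
spin -0.15279124967833013
```

View pics/w4.png

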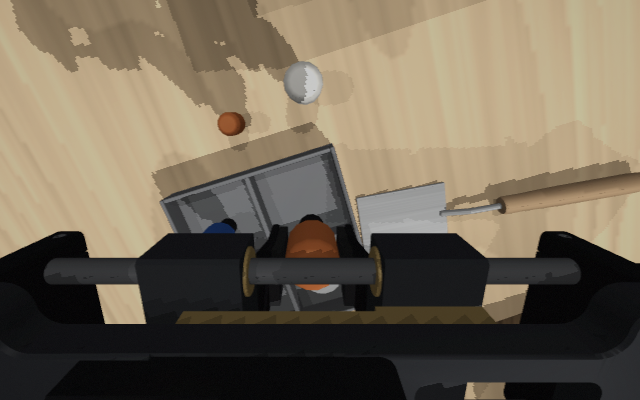

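The orange peg is held between the fingers at (313,250), with its shank end showing at row 215. I'll carry it to the socket.

Call:
{"op": "step_arm", "data": {
  "rows": [0.007,0.036,0,0,-0.6,0.014,0.073,0,0,-0.6,0.022,0.111,0,0,-0.6,0.03,0.15,0,0,-0.6,0.037,0.189,0,0,-0.6]
}}

```text
t: 5.43
position: [549.4, 111.3, 126.1]
orientation: [0.001, 0.989, -0.147, -0.002]
ft_force: [0.6, -0.9, 0.2]
grip_width: 29.7
```

Call:
{"op": "step_arm", "data": {
  "rows": [0.008,0.038,0,0,-0.6,0.015,0.077,0,0,-0.6,0.022,0.115,0,0,-0.6,0.028,0.14,0,0,-0.6,0.031,0.155,0,0,-0.6]
}}

```text
t: 5.85
position: [533.5, -48.9, 126.2]
orientation: [0.001, 0.989, -0.15, -0.002]
ft_force: [0.4, 0.2, -0.2]
grip_width: 29.5
```

```bash
python3 go.py 534.3 -66.2 110 -16.8
```

```text
t 5.85 tcp [533.5 -48.9 126.2] yaw -17.3 shift [0.006  0.0162 0.0162] len 0.0237 tilt [-0.0039 -0.0015 -1.    ]
spin -0.4952868448750678
```

Call:
{"op": "step_arm", "data": {
  "rows": [0.004,0.012,0.008,0,-0.6,0.005,0.015,0.016,0,-0.6,0.005,0.015,0.022,0,-0.6,0.005,0.015,0.022,0,-0.6,0.005,0.015,0.022,0,-0.6]
}}

```text
t: 6.27
position: [535.4, -57.3, 105.4]
orientation: [-0.001, 0.989, -0.146, -0.001]
ft_force: [0.7, 0.8, -0.8]
grip_width: 29.4
```

```bash
python3 - <<'E'
from h import *
np.set_printoptions(precision=2,suppress=True)
print(tool());c=Cam("wrist");crop(c.im,230,150,400,270,4.5,"pics/w5.png");print(tool()[:3,3])
a=Cam("scene");crop(a.im,225,120,335,220,6,"pics/a5.png");b=Cam("side");crop(b.im,320,130,420,230,6,"pics/b5.png");print(tool()[:3,3])
E
```

```text
[[  0.96  -0.29  -0.   535.43]
 [ -0.29  -0.96   0.   -57.3 ]
 [ -0.    -0.    -1.   105.37]
 [  0.     0.     0.     1.  ]]
[535.93 -57.44 106.02]
[536.4  -58.06 106.74]
```

View pics/w5.png

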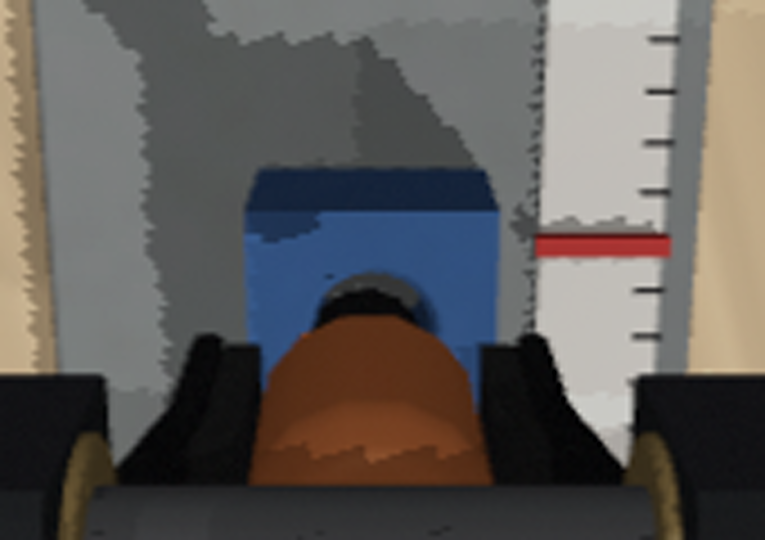

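View pics/a5.png

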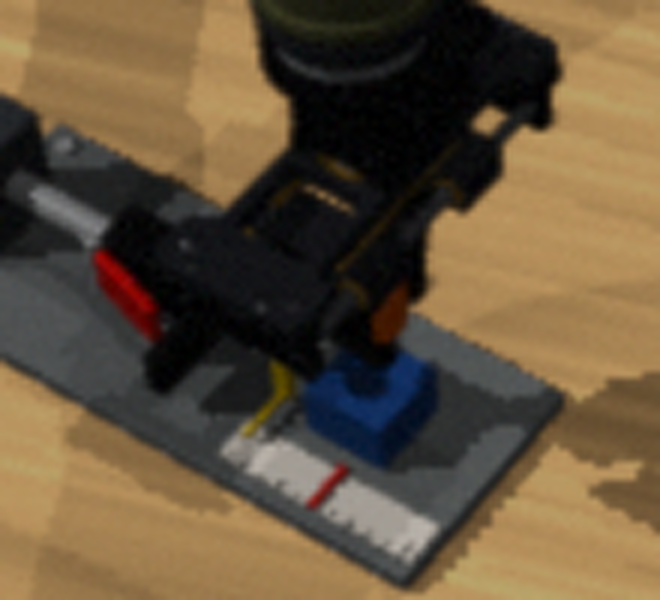

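View pics/b5.png

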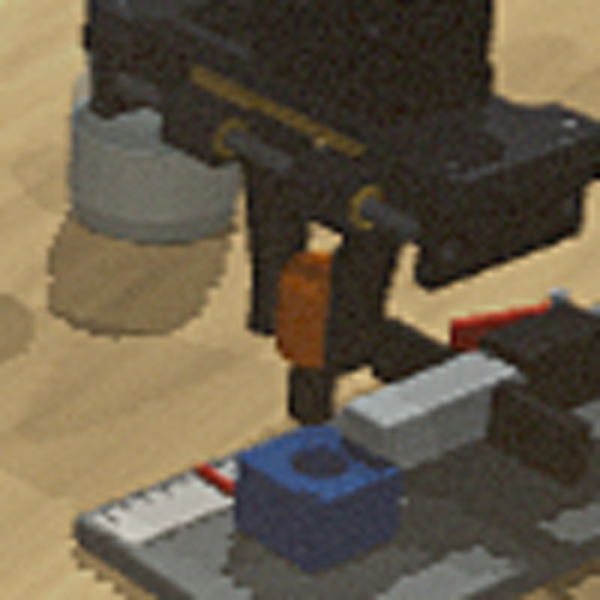

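```bash
cat > m5.py <<'E'
from h import *
np.set_printoptions(precision=2,suppress=True)
c=Cam("wrist")
A=lambda x,y,z:c.at(230+x/4.5-.39,150+y/4.5-.39,z)
T=np.eye(4);q=[.989,-.146,-.001,-.001]
T[:3,:3]=tool()[:3,:3];T[:3,3]=[535.43,-57.3,105.37]
c.c2w=T@c.c["T_tool_cam"]
Ti=np.linalg.inv(T);g=lambda p:(Ti@np.append(p,1))[:3]
l,r=A(247,211,44),A(498,211,44);print("width",np.linalg.norm(l-r),g(l),g(r))
print("socket tool from block",(g(l)+g(r))/2+[0,22,0])
print("socket tool from hole rim",g(A(376,271,44))+[0,10.5,0])
print("foot front tool",g(A(374,288,65.9)),"foot ctr from", g(A(374,288,65.9))+[0,9,0])
print("head sides", g(A(262,400,75)),g(A(480,400,75)))
print("tool tilt",T[:3,2])
E
python3 m5.py; python3 go.py 534 -66 105
```

```text
width 43.06343171935134 [-20.48 -13.37  61.36] [ 22.59 -13.31  61.39]
socket tool from block [ 1.06  8.66 61.37]
socket tool from hole rim [ 1.66  8.03 61.37]
foot front tool [ 1.23 -7.17 39.47] foot ctr from [ 1.23  1.83 39.47]
head sides [-15.94   7.71  30.36] [17.42  7.76 30.38]
tool tilt [ 0.  0. -1.]
t 6.4667 tcp [536.4 -58.4 106.9] yaw -16.86 shift [-0.0001  0.008   0.0019] len 0.0082 tilt [ 0.0007  0.     -1.    ]
```

Call:
{"op": "step_arm", "data": {
  "rows": [-0.001,0.003,0.004,0,-0.6,-0.001,0.005,0.008,0,-0.6,-0.001,0.005,0.012,0,-0.6,-0.001,0.005,0.012,0,-0.6,-0.001,0.005,0.012,0,-0.6]
}}

```text
t: 6.88
position: [533.3, -64.0, 94.1]
orientation: [-0.0, 0.989, -0.148, -0.0]
ft_force: [0.0, -0.6, 0.3]
grip_width: 29.3
```

```bash
python3 - <<'E'
from h import *
np.set_printoptions(precision=2,suppress=True)
T=tool();print(T[:3,3]);np.save("T6.npy",T);c=Cam("wrist");crop(c.im,230,150,400,270,4.5,"pics/w6.png")
b=Cam("side");crop(b.im,340,150,420,230,7,"pics/b6.png");print(tool()[:3,3])
E
```

```text
[533.26 -64.03  94.1 ]
[533.67 -63.94  94.57]
```

View pics/w6.png

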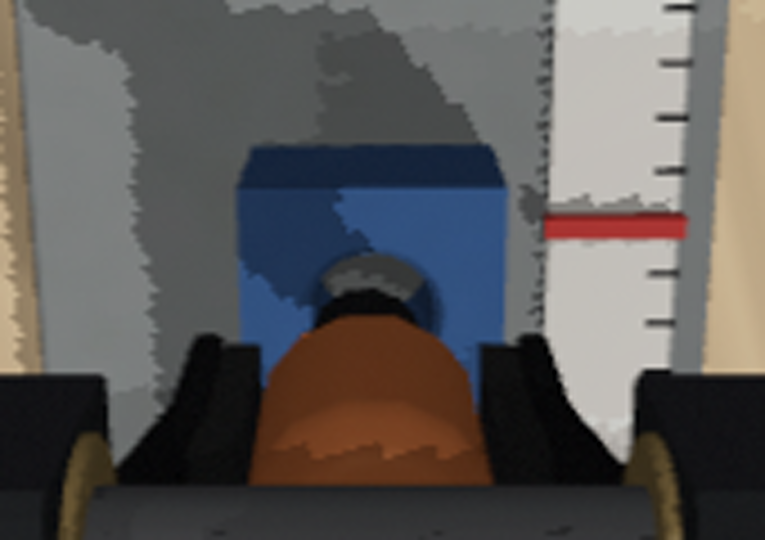

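View pics/b6.png

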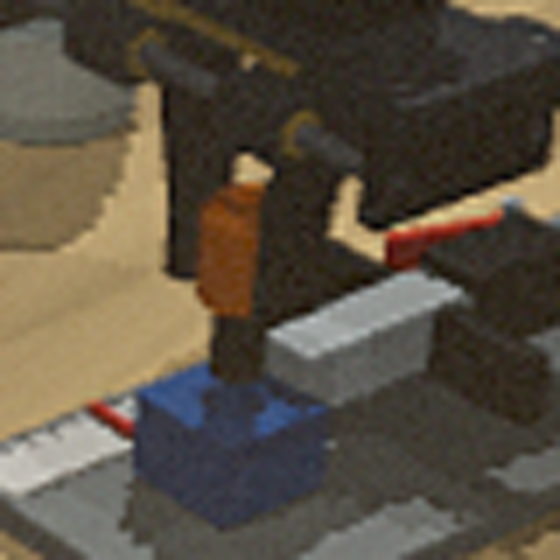

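```bash
cat > m6.py <<'E'
from h import *
np.set_printoptions(precision=2,suppress=True)
c=Cam("wrist");T=np.load("T6.npy");c.c2w=T@c.c["T_tool_cam"]
A=lambda x,y,z:c.at(230+x/4.5-.39,150+y/4.5-.39,z)
Ti=np.linalg.inv(T);g=lambda p:(Ti@np.append(p,1))[:3]
l,r=A(238,187,44),A(506,187,44);print("width",np.linalg.norm(l-r))
print("socket tool from block",(g(l)+g(r))/2+[0,22,0]);print("rim",g(A(379,251,44))+[0,10.5,0])
zf=T[2,3]-39.5
print("foot ctr", g(A(368,289,zf))+[0,9,0])
print("scene/side",)
E
python3 m6.py; python3 go.py 534.2 -65.9 94
```

```text
width 43.308784647878895
socket tool from block [ 0.95  1.33 50.09]
rim [ 2.09  0.7  50.09]
foot ctr [ 0.29  2.   39.5 ]
scene/side
t 7.0333 tcp [533.8 -63.9  94.7] yaw -16.96 shift [0.001  0.0018 0.0007] len 0.0021 tilt [ 0.0003 -0.0001 -1.    ]
```

```bash
python3 - <<'E'
from h import *
np.set_printoptions(precision=2,suppress=True)
T=tool();print(T[:3,3])
b=Cam("side")
bb=lambda x,y:(340+x/7-.43,150+y/7-.43)
P=lambda p:(b.px(p)-[340,150]+.43)*7
s=np.array([534.2,-65.9,44.]);s0=b.px(s);print("sock px crop",P(s),"at foot z",P(s+[0,0,10.6]))
Y=np.array([np.cos(np.radians(73.2)),np.sin(np.radians(73.2)),0]);X=np.array([Y[1],-Y[0],0])
print("dX",P(s+X*5)-P(s),"dY",P(s+Y*5)-P(s))
# bottom of shank: front-lowest edge
import math
for off in [(0,0)]:
    pts=[P(s+[9*math.cos(t),9*math.sin(t),10.6]) for t in np.linspace(0,6.28,60)]
    pts=np.array(pts);print("foot disc bbox",pts.min(0),pts.max(0))
    pts=np.array([P(s+[10.5*math.cos(t),10.5*math.sin(t),0]) for t in np.linspace(0,6.28,60)]);print("hole bbox",pts.min(0),pts.max(0))
b=Cam("side");im=b.im[150:230,340:420,::-1]
cv2.imwrite("pics/b7.png",cv2.resize(im[15:75,15:65],None,fx=12,fy=12,interpolation=cv2.INTER_CUBIC))
E
```

```text
[533.77 -63.93  94.68]
sock px crop [234.71 393.7 ] at foot z [237.22 365.19]
dX [-10.69  -6.48] dY [-11.41   4.73]
foot disc bbox [208.96 350.98] [265.5  379.61]
hole bbox [201.89 376.99] [267.55 410.69]
```

View pics/b7.png

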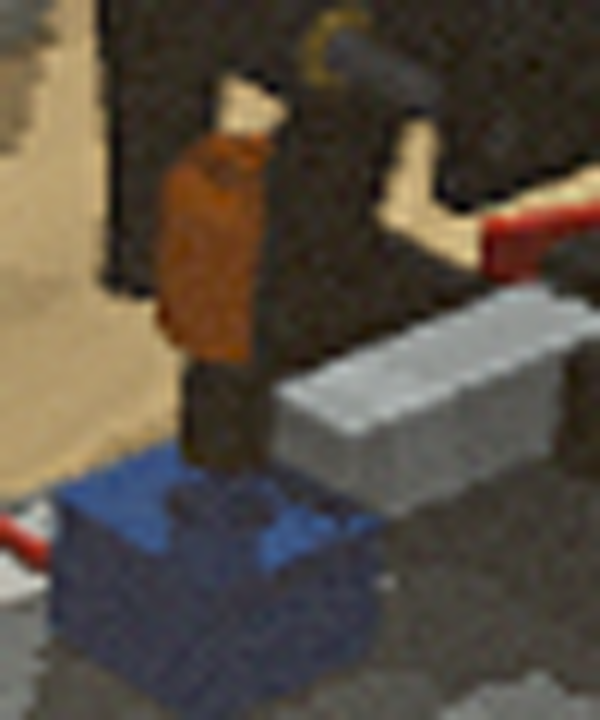

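Call:
{"op": "step_arm", "data": {
  "rows": [0.0003,-0.0003,0.004,0,-0.6,0.0003,-0.0003,0.008,0,-0.6,0.0003,-0.0003,0.012,0,-0.6,0.0003,-0.0003,0.015,0,-0.6,0.0003,-0.0003,0.015,0,-0.6]
}}

```text
t: 7.55
position: [533.3, -63.7, 78.5]
orientation: [-0.0, 0.989, -0.147, -0.001]
ft_force: [-0.3, -0.3, -0.5]
grip_width: 29.4
```

```bash
python3 go.py 534.2 -65.9 57.5; python3 - <<'E'
from h import *
b=Cam("side");im=b.im[150:230,340:420,::-1]
cv2.imwrite("pics/b8.png",cv2.resize(im[15:75,15:65],None,fx=10,fy=10,interpolation=cv2.INTER_CUBIC))
c=Cam("wrist");crop(c.im,230,150,400,270,4,"pics/w8.png");print(bot.sense()["ft_force"],tool()[:3,3])
E
```

```text
t 7.55 tcp [533.3 -63.7  78.5] yaw -16.95 shift [0.0016 0.0018 0.021 ] len 0.0211 tilt [-0.0017  0.0003 -1.    ]
[ 0.13447797 -0.42174775 -0.18016327] [533.81232035 -63.69966135  79.25955278]
```

View pics/b8.png

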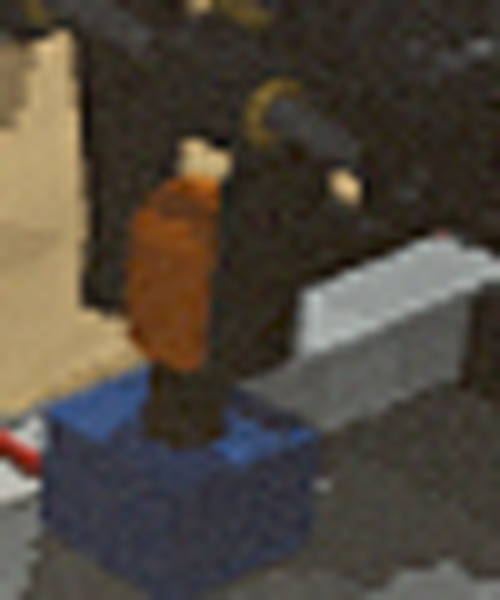

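View pics/w8.png

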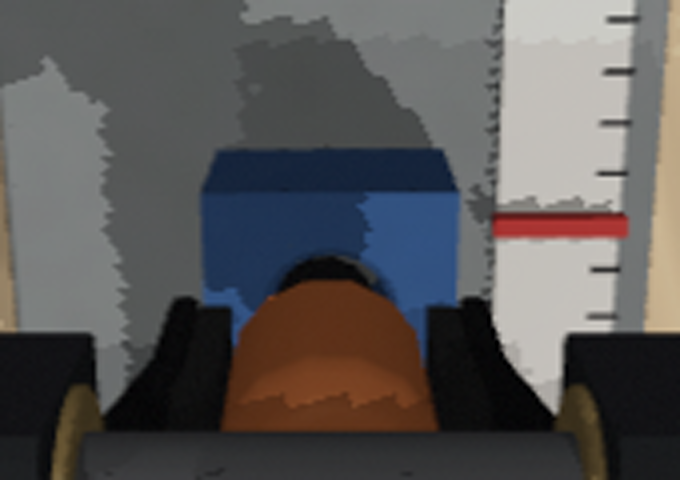

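The shank has entered the hole: the foot is at about z=39 and there is no contact force. I'll seat it now.

Call:
{"op": "step_arm", "data": {
  "rows": [0.0003,0,0.005,0,-0.6,0.0003,0,0.01,0,-0.6,0.0003,0,0.015,0,-0.6,0.0003,0,0.019,0,-0.6,0.0003,0,0.02,0,-0.6]
}}

```text
t: 8.07
position: [533.5, -63.8, 58.4]
orientation: [-0.0, 0.989, -0.147, -0.001]
ft_force: [0.1, -0.1, -0.7]
grip_width: 29.1
```

```bash
python3 go.py 534.2 -65.9 57.5; python3 - <<'E'
from h import *
b=Cam("side");im=b.im[150:230,340:420,::-1]
cv2.imwrite("pics/b9.png",cv2.resize(im[15:75,15:65],None,fx=10,fy=10,interpolation=cv2.INTER_CUBIC))
print(bot.sense()["ft_force"],tool()[:3,3])
E
```

```text
t 8.0667 tcp [533.5 -63.8  58.4] yaw -16.95 shift [0.0013 0.0018 0.0009] len 0.0024 tilt [-0.0017  0.0003 -1.    ]
[-0.55128945  0.38951308 -1.23185994] [533.66597834 -63.76398875  58.64582908]
```

View pics/b9.png

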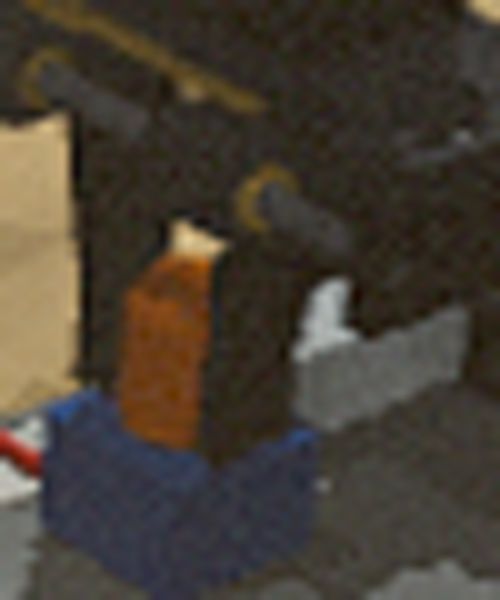

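The head is seated to within about 1 mm of the block. I'll release it.

Call:
{"op": "step_arm", "data": {
  "rows": [0,0,0,0,0,0,0,0,0,0.4,0,0,0,0,1,0,0,0,0,1,0,0,0,0,1]
}}

```text
t: 8.53
position: [534.4, -63.9, 59.8]
orientation: [0.0, 0.989, -0.147, 0.0]
ft_force: [0.4, 0.1, -0.7]
grip_width: 54.9
```

Call:
{"op": "step_arm", "data": {
  "rows": [0,0,-0.01,0,1,0,0,-0.025,0,1,0,0,-0.045,0,1,0,0,-0.06,0,1,0,0,-0.06,0,1]
}}

```text
t: 8.95
position: [536.8, -63.9, 123.6]
orientation: [0.0, 0.989, -0.147, 0.003]
ft_force: [0.5, 0.4, 0.2]
grip_width: 84.4
```

```bash
python3 go.py 506.8 -164.9 110 -16.75; python3 - <<'E'
from h import *
b=Cam("side");im=b.im[140:230,330:470,::-1]
cv2.imwrite("pics/b10.png",cv2.resize(im,None,fx=5,fy=5,interpolation=cv2.INTER_CUBIC))
b=Cam("wrist");cv2.imwrite("pics/w10.png",b.im[:,:,::-1])
print(tool()[:3,3])
E
```

```text
t 8.95 tcp [536.8 -63.9 123.6] yaw -16.95 shift [0.0006 0.1053 0.0136] len 0.1062 tilt [ 0.0065 -0.0016 -1.    ]
spin -0.20120943429969884
[534.77929282 -63.99849328 120.46034354]
```

View pics/b10.png

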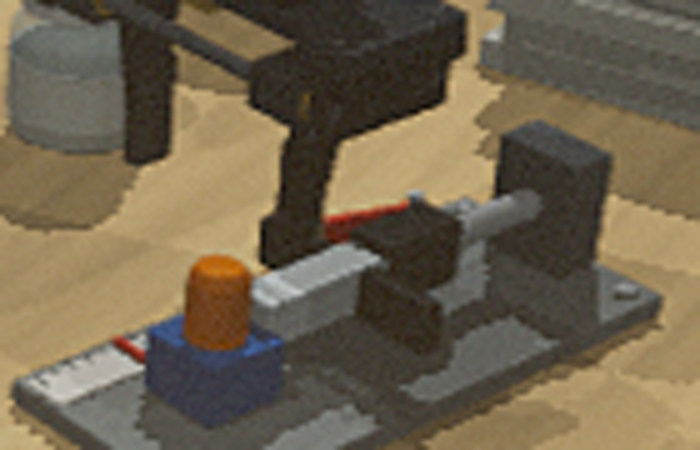

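View pics/w10.png

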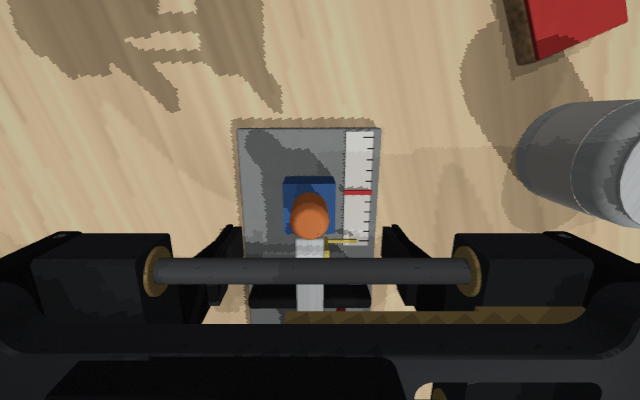

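The peg stands upright with its head flat on the blue block: side crop (218,310), wrist (310,215). I'll move above the collar with the jaws open.

Call:
{"op": "step_arm", "data": {
  "rows": [0.001,0.025,0,0,1,0.002,0.055,0,0,1,0.003,0.085,0,0,1,0.003,0.105,0,0,1,0.003,0.105,0,0,1]
}}

```text
t: 9.47
position: [503.8, -170.8, 118.1]
orientation: [0.001, 0.989, -0.151, -0.002]
ft_force: [0.5, -1.2, 0.3]
grip_width: 87.1
```

```bash
python3 go.py 506.8 -164.9 90 -16.75; python3 - <<'E'
from h import *
T=tool();np.save("T11.npy",T)
b=Cam("wrist");cv2.imwrite("pics/w11.png",b.im[:,:,::-1])
print(tool()[:3,3])
E
```

```text
t 9.4667 tcp [ 503.8 -170.8  118.1] yaw -17.39 shift [ 0.0012 -0.0066  0.0281] len 0.0289 tilt [-0.0033 -0.0019 -1.    ]
spin -0.6378437330169504
[ 504.74447093 -167.87528493  118.30698676]
```

View pics/w11.png

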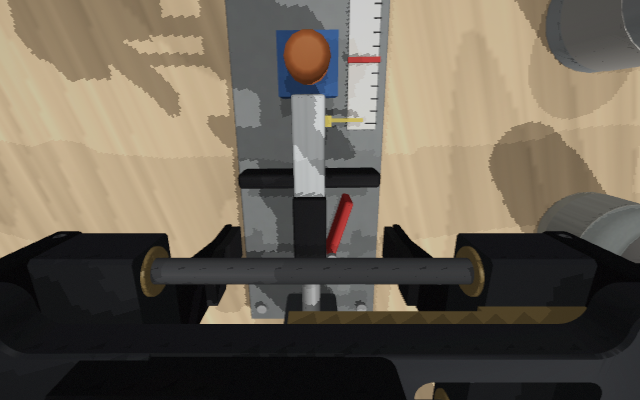

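Call:
{"op": "step_arm", "data": {
  "rows": [0.001,-0.001,0.02,0,1,0.001,-0.001,0.035,0,1,0.001,-0.001,0.045,0,1,0.001,-0.001,0.045,0,1,0.001,-0.001,0.045,0,1],
  "newtons": 10
}}

```text
t: 9.93
position: [507.5, -163.4, 73.9]
orientation: [-0.0, 0.989, -0.147, -0.001]
ft_force: [0.8, 0.5, 1.4]
grip_width: 86.8
```

```bash
python3 go.py 506.8 -164.9 39 -16.75; python3 - <<'E'
from h import *
b=Cam("wrist");cv2.imwrite("pics/w12.png",b.im[:,:,::-1])
b=Cam("scene");crop(b.im,200,110,330,215,6,"pics/a12.png")
print(tool()[:3,3])
E
```

```text
t 9.9333 tcp [ 507.5 -163.4   73.9] yaw -16.88 shift [-0.0001  0.0016  0.0349] len 0.035 tilt [-0.0015  0.0011 -1.    ]
spin -0.13044344036268285
[ 508.42917698 -164.0811604    75.18785579]
```

View pics/w12.png

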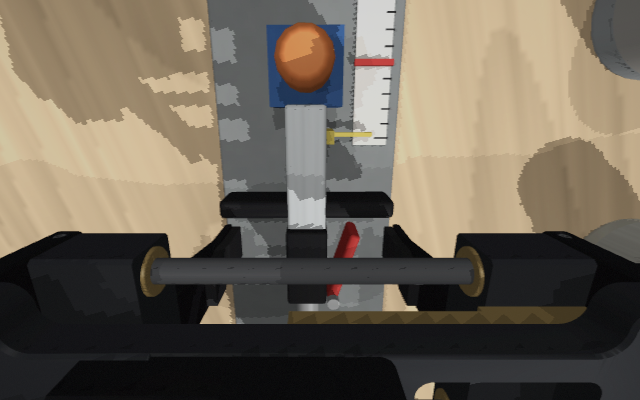

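View pics/a12.png

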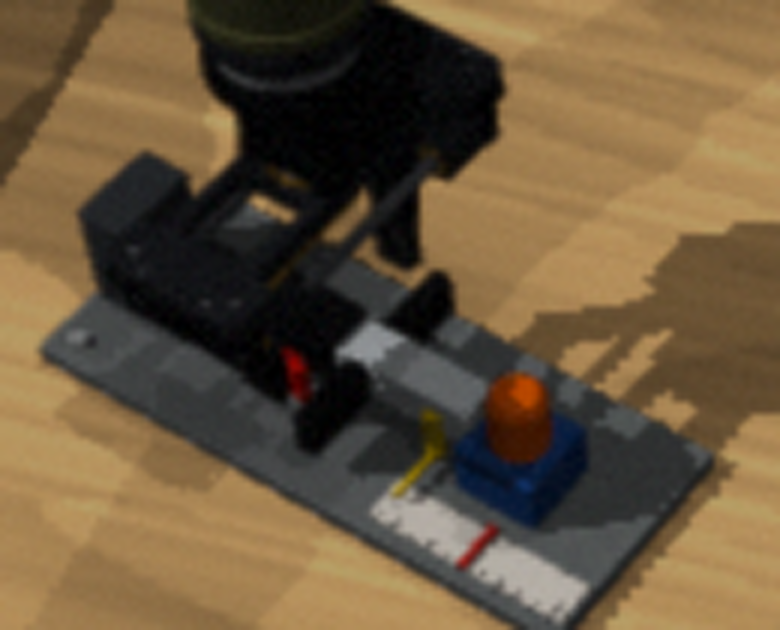

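Call:
{"op": "step_arm", "data": {
  "rows": [-0.001,0.001,0.01,0,1,-0.001,0.001,0.02,0,1,-0.001,0.001,0.03,0,1,-0.001,0.001,0.034,0,1,-0.001,0.001,0.034,0,1]
}}

```text
t: 10.45
position: [505.2, -164.8, 38.7]
orientation: [-0.0, 0.989, -0.147, -0.002]
ft_force: [-0.1, -0.2, -0.2]
grip_width: 86.7
```

```bash
python3 go.py 506.8 -164.9 39 -16.75; python3 - <<'E'
from h import *
b=Cam("wrist");cv2.imwrite("pics/w13.png",b.im[:,:,::-1])
print(tool()[:3,3],bot.sense()["ft_force"])
E
```

```text
t 10.45 tcp [ 505.2 -164.8   38.7] yaw -16.96 shift [ 0.0016 -0.0003 -0.0003] len 0.0017 tilt [-0.0029  0.0013 -1.    ]
spin -0.20952140737927039
[ 505.81863287 -164.88639476   39.56718705] [0.53472685 0.17722318 0.37869313]
```

View pics/w13.png

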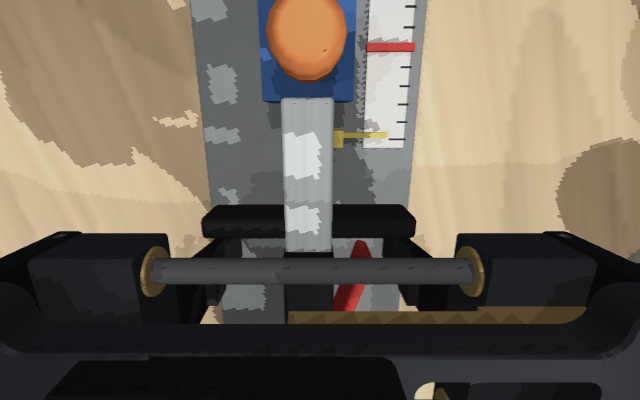

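Call:
{"op": "step_arm", "data": {
  "rows": [0.001,-0.005,0,0,1,0.001,-0.012,0,0,1,0.001,-0.02,0,0,1,0.001,-0.028,0,0,1,0.001,-0.034,0,0,1]
}}

```text
t: 10.92
position: [517.5, -131.8, 40.6]
orientation: [0.0, 0.989, -0.147, -0.0]
ft_force: [-0.5, -4.0, -2.3]
grip_width: 86.7
```

Call:
{"op": "step_arm", "data": {
  "rows": [0,-0.004,0,0,1,0,-0.008,0,0,1,0,-0.01,0,0,1,0,-0.01,0,0,1,0,-0.01,0,0,1]
}}

```text
t: 11.33
position: [520.3, -123.1, 40.6]
orientation: [-0.0, 0.989, -0.147, -0.0]
ft_force: [-1.8, -2.1, -0.8]
grip_width: 86.9
```

```bash
cat > pm.py <<'E'
from h import *
import sys
np.set_printoptions(precision=2,suppress=True)
T=tool();b=Cam("wrist");im=b.im;cv2.imwrite(f"pics/{sys.argv[1]}.png",im[:,:,::-1])
Ti=np.linalg.inv(T);g=lambda u,v,z:(Ti@np.append(b.at(u,v,z),1))[:3]
r=[x for x in blobs(im,(0,140,60),(4,255,255),40,(340,0,440,200))[0]];y=blobs(im,(20,110,80),(34,255,255),20,(325,90,440,200))[0]
print("red",r,"yel",y)
s=bot.sense();print("tcp",T[:3,3],"F",s["ft_force"],"grip",s["grip_width"],"t",s["t"])
if r and y:
    rr=max(r)[1];_,bb,ce=max(y);hsv=0
    tipu=bb[0]+bb[2]-1
    # tip row: rows of yellow in right-most columns
    m=blobs(im,(20,110,80),(34,255,255),20,(325,90,440,200))[1];vv=np.nonzero(m[:,tipu-8:tipu])[0].mean()
    M=g(max(r)[2][0],max(r)[2][1],12.5);P=g(tipu,vv,20)
    print("tip",tipu,vv,"mark tool",M,"ptr tool",P,"remaining tool y",M[1]-P[1],"stand y to go",P[1]-M[1])
crop(im,250,20,440,250,2.5,f"pics/{sys.argv[1]}c.png")
E
python3 pm.py w14
```

```text
red [(np.int32(297), [358, 126, 44, 7], [379.56, 129.11])] yel [(np.int32(411), [328, 132, 54, 20], [347.47, 139.81])]
tcp [ 520.3  -123.1    40.62] F [-2.42 -1.64  0.17] grip 87.02669679905594 t 11.3833
tip 381 138.0 mark tool [ 41.98 -65.83  28.13] ptr tool [ 41.43 -61.11  20.63] remaining tool y -4.713021257926215 stand y to go 4.713021257926215
```

View pics/w14.png

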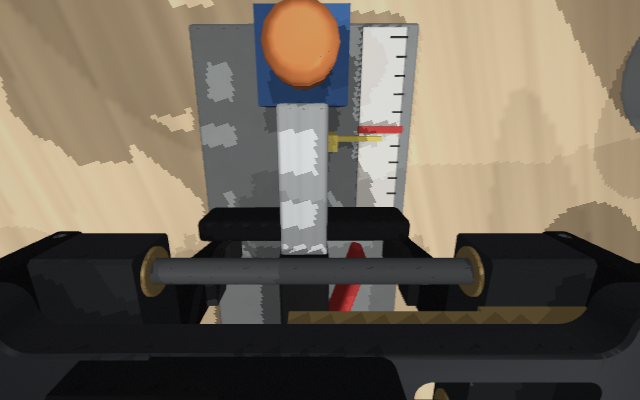

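The leg follows. The pointer at (381,138) is 4.7 mm short of the mark at (380,129), and the lever is still open.

Call:
{"op": "step_arm", "data": {
  "rows": [-0.0005,-0.0015,0,0,1,-0.001,-0.003,0,0,1,-0.001,-0.0045,0,0,1,-0.001,-0.0045,0,0,1,-0.001,-0.0045,0,0,1]
}}

```text
t: 11.8
position: [521.4, -118.8, 40.8]
orientation: [-0.0, 0.989, -0.147, 0.001]
ft_force: [0.6, -3.6, -0.6]
grip_width: 86.6
```

```bash
python3 pm.py w15
```

```text
red [(np.int32(166), [358, 134, 44, 7], [385.39, 136.01])] yel [(np.int32(413), [329, 132, 53, 20], [347.71, 139.77])]
tcp [ 521.36 -118.81   40.85] F [-0.05 -3.03 -1.04] grip 87.04682435883846 t 11.85
tip 381 138.0 mark tool [ 45.91 -61.66  28.43] ptr tool [ 41.5  -61.09  20.92] remaining tool y -0.5764145463172667 stand y to go 0.5764145463172667
```

View pics/w15c.png

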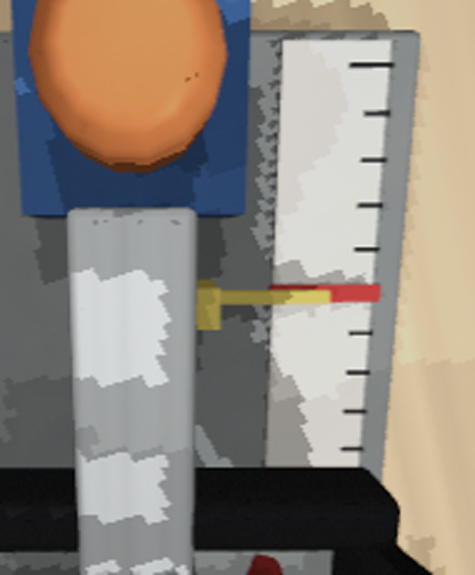

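Call:
{"op": "step_arm", "data": {
  "rows": [0,0,0,0,1,0,0,0,0,1,0,0,0,0,1,0,0,0,0,1,0,0,0,0,1]
}}

```text
t: 12.27
position: [520.8, -118.7, 40.7]
orientation: [-0.0, 0.989, -0.147, 0.0]
ft_force: [-0.3, -3.3, 1.2]
grip_width: 86.9
```

```bash
python3 pm.py w16
```

```text
red [(np.int32(165), [359, 134, 44, 7], [386.53, 135.95])] yel [(np.int32(415), [330, 132, 53, 20], [348.76, 139.75])]
tcp [ 520.83 -118.7    40.74] F [ 0.33 -2.59  0.34] grip 86.98232248042669 t 12.3167
tip 382 138.0 mark tool [ 46.56 -61.71  28.26] ptr tool [ 42.05 -61.1   20.75] remaining tool y -0.6117569071514026 stand y to go 0.6117569071514026
```

Held on the mark with about 3 N of push and the lever open. I'll start squeezing.

Call:
{"op": "step_arm", "data": {
  "rows": [0,0,0,0,0.6,0,0,0,0,0.4,0,0,0,0,0.2,0,0,0,0,0,0,0,0,0,0],
  "newtons": 35
}}

```text
t: 12.73
position: [520.6, -118.8, 40.3]
orientation: [0.0, 0.989, -0.147, 0.0]
ft_force: [5.5, -4.8, -3.5]
grip_width: 61.5
```

```bash
python3 pm.py w17
```

```text
red [(np.int32(163), [360, 133, 44, 7], [386.83, 135.87])] yel [(np.int32(391), [330, 132, 53, 20], [348.84, 139.86])]
tcp [ 520.6  -118.77   40.28] F [ 7.34 -4.66 -6.02] grip 57.506377655539254 t 12.7833
tip 382 138.22222222222223 mark tool [ 46.62 -61.8   27.78] ptr tool [ 41.94 -61.01  20.28] remaining tool y -0.785159922076744 stand y to go 0.785159922076744
```

View pics/w17.png

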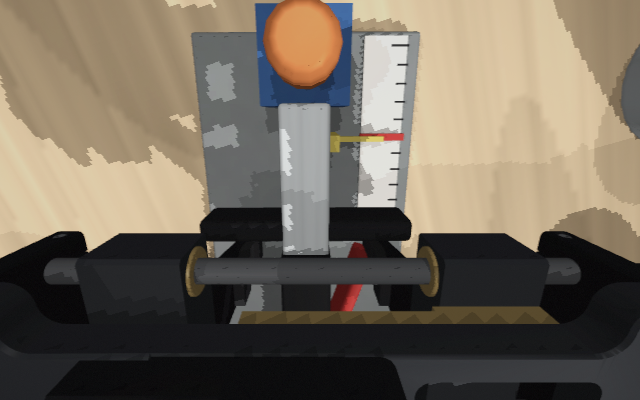

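Call:
{"op": "step_arm", "data": {
  "rows": [0,0,0,0,-0.1,0,0,0,0,-0.2,0,0,0,0,-0.3,0,0,0,0,-0.4,0,0,0,0,-0.5],
  "newtons": 35
}}

```text
t: 13.2
position: [520.5, -118.8, 41.3]
orientation: [0.0, 0.989, -0.147, -0.0]
ft_force: [-2.5, -1.6, 5.4]
grip_width: 32.1
```

```bash
python3 pm.py w18
```

```text
red [(np.int32(182), [360, 133, 43, 7], [386.72, 135.59])] yel [(np.int32(388), [331, 132, 52, 20], [349.88, 140.19])]
tcp [ 520.49 -118.82   41.28] F [-3.46 -2.57  5.54] grip 31.933789472147854 t 13.25
tip 382 138.9268292682927 mark tool [ 46.77 -61.9   28.69] ptr tool [ 42.19 -60.52  21.19] remaining tool y -1.3726147534375173 stand y to go 1.3726147534375173
```

View pics/w18.png

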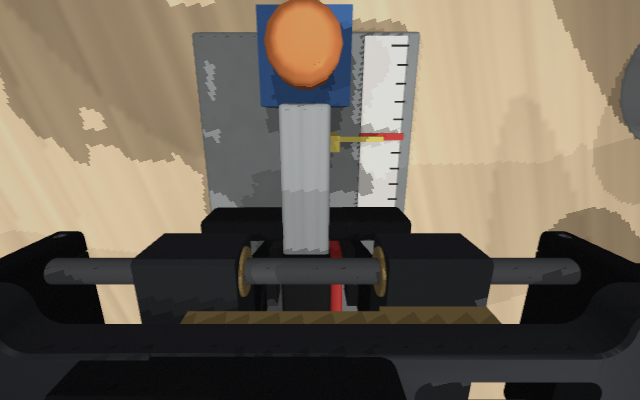

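Call:
{"op": "step_arm", "data": {
  "rows": [0,-0.0005,0,0,-0.6,0,-0.001,0,0,-0.6,0,-0.001,0,0,-0.6,0,-0.001,0,0,-0.6,0,-0.001,0,0,-0.6],
  "newtons": 35
}}

```text
t: 13.67
position: [520.8, -117.9, 41.3]
orientation: [0.0, 0.989, -0.147, -0.0]
ft_force: [-3.3, -1.6, 5.8]
grip_width: 32.0
```

Call:
{"op": "step_arm", "data": {
  "rows": [0,0,0,0,-0.6,0,0,0,0,-0.6,0,0,0,0,-0.6,0,0,0,0,-0.6,0,0,0,0,-0.6],
  "newtons": 35
}}

```text
t: 14.08
position: [520.8, -117.9, 41.3]
orientation: [0.001, 0.989, -0.147, -0.0]
ft_force: [-2.9, -2.9, 6.0]
grip_width: 31.8
```

```bash
python3 pm.py w19; python3 - <<'E'
from h import *
a=Cam("scene");crop(a.im,200,110,330,215,6,"pics/a19.png")
b=Cam("side");crop(b.im,310,130,470,235,5,"pics/b19.png");print(bot.sense()["dq"].round(4))
E
```

```text
red [(np.int32(157), [360, 135, 43, 7], [389.71, 137.54])] yel [(np.int32(388), [331, 132, 52, 21], [349.71, 140.22])]
tcp [ 520.77 -117.93   41.3 ] F [-2.76 -1.34  6.28] grip 31.726266576244626 t 14.1333
tip 382 138.7906976744186 mark tool [ 48.71 -60.71  28.72] ptr tool [ 42.19 -60.6   21.22] remaining tool y -0.11026405804732065 stand y to go 0.11026405804732065
[-0.0003  0.0002  0.0008 -0.0005  0.0003 -0.0011 -0.0005]
```

View pics/w19c.png

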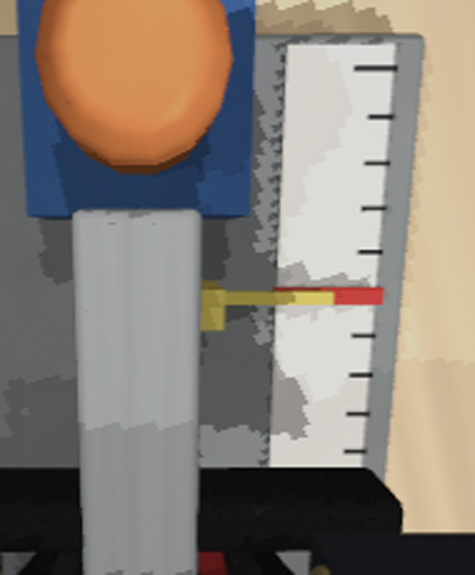

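View pics/a19.png

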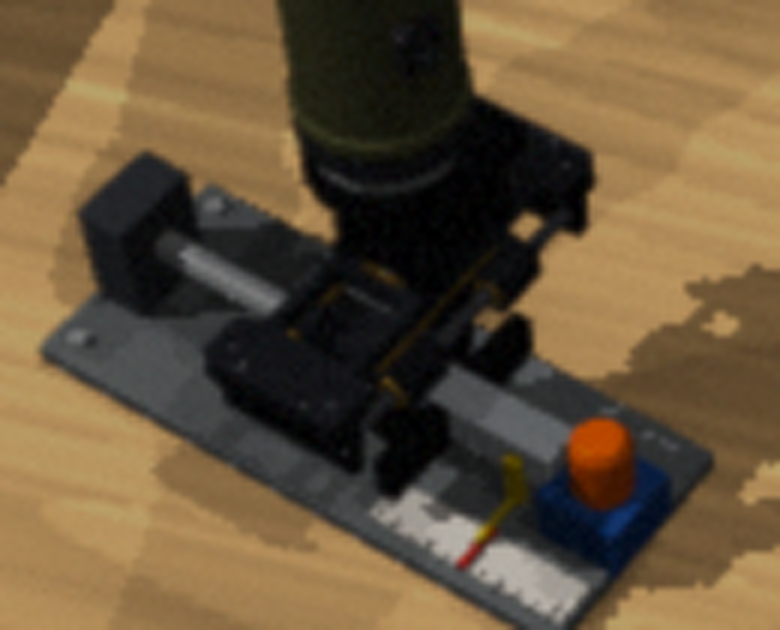

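View pics/b19.png

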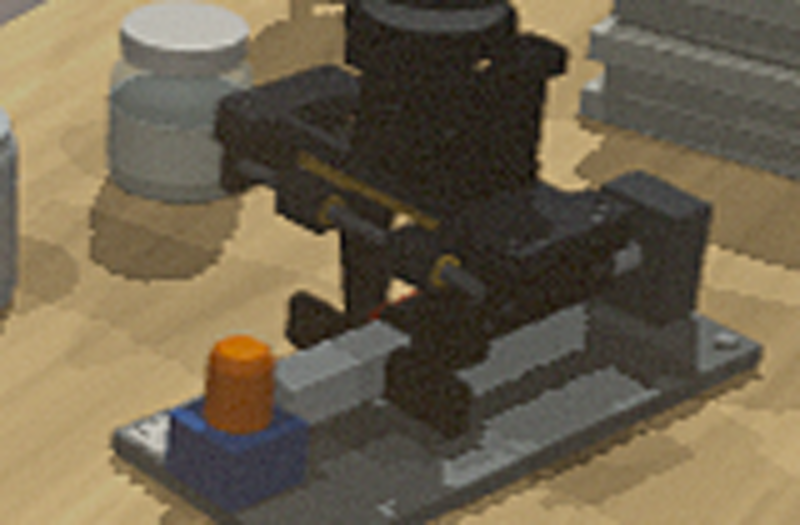

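The pointer is on the red mark (tip at row 138.8, red strip centred on about row 138). The peg is seated upright, the lever is flat against the collar, and the arm is at rest. Handing in.

```bash
python3 - <<'E'
from station import close_job
print(close_job())
E
```

```text
the job is handed in; nothing more can be done
None
```

The job is handed in at about 14.3 s of the 48 s allowed; no verdict was reported. I seated the larger orange peg from the tray in the blue socket and let go. I then drew the leg out with the open jaws behind the cross-bar and paused on the mark with the lever open. Last, I squeezed the lever shut at 35 N and kept holding.

**Last checks:**
- **Pointer:** about 0.1 mm from the mark by the wrist camera, which is calibrated to about 2 mm; the limit is 4 mm.
- **Lever:** the jaw opening read 31.8 mm against the 33 mm expected with the lever shut. The jaws read the 30 mm peg head as about 29.4, so a slightly low reading is normal. I did not measure the lever angle.
- **Pause on the mark:** the wrist sensor read about 3 N while the lever was open; the limit is over 2 N. The fingers' own contact force on the leg is not reported.
- **Peg:** upright with its head flat on the block in all three views.
- **Arm:** joints at rest.

**One disagreement:** the wrist camera's position for the socket differed from where the peg actually went in by about 2 mm, within its stated calibration. I allowed for that when placing the fingers on the collar.

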